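# Pack the wooden spoon into its sliding bamboo case

## Task

Lay the small wooden spoon flat in the shallow wooden tray, then slide the tray with the spoon in it fully home into the close-fitting bamboo case, until it meets the back and its end is flush with the mouth. Do not shift or knock over the other things on the counter.

Things in the scene. Friction and masses are not known exactly. Their poses are not given: they have to be found in the camera images.
- spoon: small dark wooden spoon lying flat, bowl upward, 120 mm long, 30 g. Origin on its underside at mid-length; x along it towards the bowl, z up. Handle: straight bar 10 mm wide (y), 12 mm high, from x = -60 to x = +24 mm; round bowl 36 mm across, 12 mm high, centred at x = +42 mm
- spoon_grip (a point): point on the spoon's handle near its centre of mass, 2 mm towards the handle end from mid-length, 6 mm above its underside
- tray: shallow open wooden tray, a plain rectangle alike at both ends: 150 mm long (x), 66 mm wide (y), 22 mm high outside, floor and walls 3 mm thick, so 144 x 60 mm inside; 130 g, loose on the counter. Origin under its centre, z up. Either end may go first into the case
- case: bamboo case fixed to the counter: side walls and back wall 26 mm high, roof of two boards (top at 31 mm) with a 20 mm slot lengthwise between them, no floor: the tray slides in on the counter. Inside 69 mm wide, 26 mm high, 150 mm deep; outside 81 mm wide. Origin on the counter in the middle of its open mouth, x pointing inward along its depth, z up
- case_lips (a point): point on the counter 12 mm in front of the case's mouth (case x = -12 mm), midway between the front edges of two slanting lips, 26 mm high, that widen the entry from 69 mm at the mouth to 77 mm here (87 mm outside)
- case_home (a point): point on the counter inside the case, 75 mm in from the mouth: the tray's origin lies here when the tray touches the back wall and its outer end is level with the mouth (case x = 0)
- bowl: small white ceramic dip bowl, 56 mm across the rim, 35 mm tall, loose; origin under its centre. It stands close beside the tray on the tray's +y side, 75 to 85 mm from the tray's centre line, and so leaves no room for a finger along part of that side
- ice_tray: white plastic ice tray, 120 (x) x 60 (y) x 32 mm, loose; origin under its centre. It lies beside the spoon
- tumbler: green glass tumbler, 68 mm across, 110 mm tall, loose, upright; origin under its centre
- mug: white ceramic mug, 72 mm across plus handle, 85 mm tall, loose, upright; origin under its centre
- jar: small glass spice jar with steel cap, 48 mm across, 60 mm tall, loose, upright; origin under its centre. It stands left of the way into the case (case y about +100 mm, within 50 mm in front of the mouth)
- egg_cup: white egg cup, 46 mm across, 55 mm tall, loose, upright; origin under its centre. It stands right of the way into the case (case y about -100 mm, within 50 mm in front of the mouth)
Not all that is in view belongs to the job. There is more than one size of the spoon; the one meant has the size given above.

How it is judged (in metres and radians):
On the way, in this order (a step that is already met when the one before it is completed fails the run):
1. the spoon lies in the tray, let go, while the tray is still outside the case (x of spoon in the frame of tray between -0.022 and 0.022 m and y of spoon in the frame of tray between -0.025 and 0.025 m and z of spoon in the frame of tray between -0.005 and 0.01 m and contact force between the fingers and spoon below 0.1 N and linear speed of spoon below 0.05 m/s and (x of tray in the frame of case below -0.05 m or y of tray in the frame of case above 0.08 m or y of tray in the frame of case below -0.08 m)), for 0.2 s.
2. the tray with the spoon in it is fully home in the case (x of tray in the frame of case between 0.07 and 0.082 m and y of tray in the frame of case between -0.006 and 0.006 m and angle between the x axis of tray and the x axis of case, either way round below 0.06 rad and z of tray in the frame of case below 0.006 m and angle between tray's own z axis and vertical below 0.1 rad and x of spoon in the frame of tray between -0.022 and 0.022 m and y of spoon in the frame of tray between -0.025 and 0.025 m and z of spoon in the frame of tray between -0.005 and 0.01 m), for 0.2 s.
At the end, for the whole second after the job is handed in: The spoon lies on the tray's floor (its middle within 22 mm lengthwise and 25 mm sideways of the tray's centre), and the tray is in the case flat on the counter, pushed home to within 5 mm of the back wall, straight, released and at rest (all of step 2 and contact force between the fingers and spoon below 0.1 N and linear speed of each of tray, spoon below 0.02 m/s); the robot touches nothing.
It fails at once if the bowl is shifted by more than 30 mm or tipped over (distance of bowl from where it was at the start of the episode above 0.03 m or angle between bowl's own z axis and vertical above 0.5 rad).
It fails at once if the ice tray is shifted by more than 30 mm or tipped over (distance of ice_tray from where it was at the start of the episode above 0.03 m or angle between ice_tray's own z axis and vertical above 0.5 rad).
It fails at once if the tumbler or the mug is shifted by more than 30 mm or tipped over (distance of any of tumbler, mug from where it was at the start of the episode above 0.03 m or angle between any of tumbler, mug's own z axis and vertical above 0.5 rad).
It fails at once if the jar or the egg cup is shifted by more than 30 mm or tipped over (distance of any of jar, egg_cup from where it was at the start of the episode above 0.03 m or angle between any of jar, egg_cup's own z axis and vertical above 0.5 rad).
It also fails if it takes over 64 s, if anything falls off the work surface, if the arm or the gripper's body presses on something with over 40 N, if the wrist force passes 120 N, or if a joint passes its speed limit or range.

## Robot

A 6-joint arm with a two-finger parallel gripper is mounted at the origin on the work surface. World frame = base frame: x ahead of the robot, y to its left, z up, the work surface at z = 0. Lengths are in mm, angles in rad, forces in N, time in s.
With the tool pointing down it reaches from about 375 to 750 mm from the base axis. Payload 9 kg.
Tool frame: the origin (TCP) lies on the centre line of the jaws, within the pads' length; the fingertips stand r.tip_extent ahead of it and the grasp point (between the pads) lies 2 mm behind it (r.tip_extent is the distance from the TCP to the fingertips, in mm); z points along the fingers, x is the direction in which the jaws open and shut, and the axes are right-handed (so a half turn about z gives the same grasp; the last joint's range is limited). The gripper opens to 85 mm and grips with 20 to 120 N. Pads are 22 mm wide; open, the fingers measure 114 mm over their backs; the gripper's body (76 mm by 85 mm) begins 54 mm behind the grasp point. The pads swing forward as they close: fully open they stand 13 mm farther back than shut.
Start: joints at [0.993, 0.104, 0.097, 1.564, 0, 1.353], TCP at [211.257, 561.609, 248.331] pointing down, gripper open.
Joint ranges: [-2.99, 2.99], [-0.84, 1.86], [-1.1, 1.16], [-1.84, 2.11], [-1.51, 1.56], [-3.14, 3.14]. Speed limits (rad/s): [2.22, 2.22, 2.57, 3.14, 3.14, 3.14].

## Interface

Orientations are given as [roll, pitch, yaw] about the fixed x, y, z axes, in that order (R = Rz(yaw) Ry(pitch) Rx(roll)).
In Python, from workcell import r gives the robot as it stands.
- The arm moves only by the shell command python3 -m inch 'ROWS' [FORCE]. ROWS is JSON, one flat list of numbers, 7 for each row, row after row: the turn, a rotation vector about the world's x, y, z in rad, then the shift along the world's x, y, z in m, then the gripper's target within -1 to 1 (fully open at 1, half-way at 0, shut at -1). A call has 1 to 20 rows; each row is the pose to reach, as a shift and turn from the pose commanded when the call began; what a row does not reach only later rows make up. A row lasts 1/12 s, in which the tool goes at most 41.7 mm and 7.16 degrees, less where a joint would pass 70% of its speed; a pose out of reach is approached as far as the arm can. A call with a gripper value outside its range is refused whole. The fingers move at their own pace and stop on an object; FORCE is the grip in N (left out, the last holds). Time passes only in rows, so rows that repeat a pose let the fingers close. It gives the time, the measured TCP pose, the force and the opening at its end, in the units of the state.
- r.read_state(): the state, without advancing time (a new reading comes with each control period).
- r.snapshot(name): name is "scene" or "top"; returns a dict with "pixels" (480x640x3 uint8, blue, green, red), "intrinsics" (3x3 intrinsics, pixels), "R" (3x3) and "t" (3): a world point X has camera coordinates R X + t. Camera axes: x right, y down, z forward; pixel columns grow to the right and rows downward; lengths in mm; the calibration is good to about 2 mm. A picture is of the moment at which its call begins. There is no depth.
- r.finish_job(): hands the job in, once; it reports no verdict.
The state is a dict: "time": time; "joint_pos": joint angles; "dq": joint speeds; "tau": joint torques, N m; "eef_pos": TCP position; "eef_rot": TCP orientation; "ft_force": force on the tool from outside, world axes, zero at the start; "moment": the same for the moment, N m; "grip_width": finger opening in mm.
Only numpy, scipy, OpenCV 4.12 (cv2) and the standard library are available. Lean on these libraries where they do the work, as an engineer would, in place of code of your own. Each camera call takes 0.05 s, during which the arm holds its last target.

## Working session

There is one attempt and no reset: what is moved stays moved. The work goes in short steps, Python scripts to look and compute and a shell command to move; the robot and the scene stay as the last step left them, time stands still between calls to the robot, and variables do not carry over. Pictures are saved under pics/ and viewed, and the job is handed in when it is done.

```bash
ls; mkdir -p pics
python3 - <<'E'
from workcell import r
import cv2,numpy as np
for n in("scene","top"):
    s=r.snapshot(n); cv2.imwrite(f"pics/{n}0.png",s["pixels"]); print(n,s["intrinsics"],s["R"],s["t"], -np.array(s["R"]).T@np.array(s["t"]))
print(r.read_state(), r.tip_extent)
E
```

```text
pics
scene [[483.76271766   0.         319.54309811]
 [  0.         483.76271766 249.99265536]
 [  0.           0.           1.        ]] [[ 0.80297396  0.59600447 -0.00338899]
 [ 0.44792717 -0.60720665 -0.65624792]
 [-0.39318452  0.52543197 -0.75453772]] [-449.90384206 -236.2817181  1469.30323812] [1044.80535616 -647.34602923  952.06061212]
top [[598.4214136    0.         325.46132802]
 [  0.         598.4214136  242.28971804]
 [  0.           0.           1.        ]] [[-0.02837726 -0.99943239  0.01815575]
 [-0.99760371  0.02716945 -0.06362903]
 [ 0.06309963 -0.01991786 -0.99780846]] [  -6.3909285   563.98787611 1399.1056562 ] [ 474.17199137    6.15665012 1432.04148816]
{'time': 0.1, 'joint_pos': array([9.93284162e-01, 1.04658371e-01, 9.65471750e-02, 1.56387302e+00,
       3.81637942e-05, 1.35309269e+00]), 'dq': array([ 0.00052461, -0.00212836,  0.00202425,  0.00045767, -0.00012061,
        0.00180558]), 'tau': array([ 5.29210272e-03, -5.58209646e+01,  5.04720140e+01,  1.30291472e-02,
       -2.89999471e-04, -1.22837292e-05]), 'eef_pos': array([211.09103894, 561.35700074, 247.58913506]), 'eef_rot': array([-3.14129882e+00,  1.15160313e-03,  1.21098794e+00]), 'ft_force': array([ 1.04497822, -1.03637082, -0.68339117]), 'moment': array([ 3.13697894e-02, -3.04585538e-02,  5.33334342e-05]), 'grip_width': 85.44371847396336} 17.0
```

View pics/scene0.png

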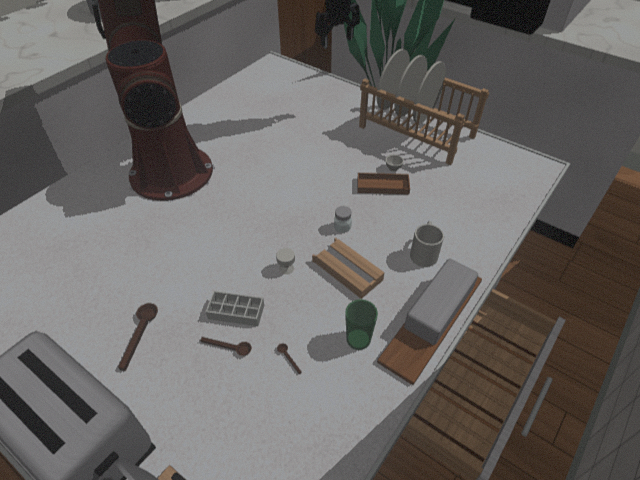

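View pics/top0.png

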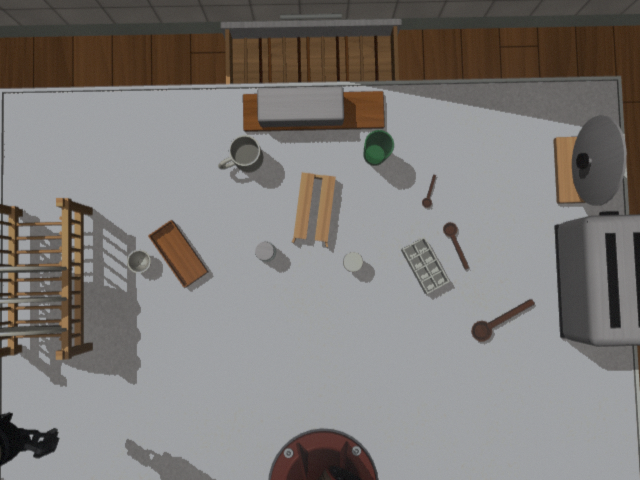

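```bash
cat > h.py <<'E'
import numpy as np,cv2
from workcell import r
def cam(n):
    s=r.snapshot(n); return s["pixels"],np.array(s["intrinsics"]),np.array(s["R"]),np.array(s["t"])
def ray(c,uv,z):
    _,K,R,t=c; o=-R.T@t; d=R.T@np.linalg.inv(K)@np.array([uv[0],uv[1],1.]); return o+d*(z-o[2])/d[2]
def proj(c,X):
    _,K,R,t=c; p=(R@np.atleast_2d(X).T).T+t; p=p@K.T; return p[:,:2]/p[:,2:]
def tri(c1,u1,c2,u2):
    A=[];b=[]
    for c,u in((c1,u1),(c2,u2)):
        _,K,R,t=c; P=K@np.c_[R,t]
        for i in(0,1):
            q=u[i]*P[2]-P[i]; A.append(q[:3]);b.append(-q[3])
    return np.linalg.lstsq(np.array(A),np.array(b),rcond=None)[0]
def crop(img,x,y,w,h,k): return cv2.resize(img[y:y+h,x:x+w],None,fx=k,fy=k,interpolation=cv2.INTER_CUBIC)
E
python3 - <<'E'
from h import *
t=cam("top");s=cam("scene")
I=t[0];J=s[0]
a=crop(I,130,160,220,130,3.6); b=crop(I,340,160,180,110,4.4)
cv2.imwrite("pics/ta.png",a);cv2.imwrite("pics/tb.png",b)
cv2.imwrite("pics/sa.png",crop(J,300,140,140,160,3.7));cv2.imwrite("pics/sb.png",crop(J,180,270,140,110,5))
E
```

```text
(no output)
```

View pics/ta.png

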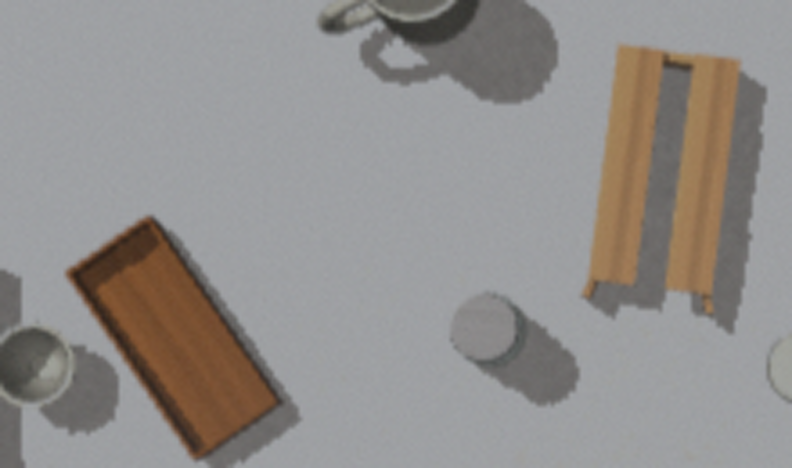

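View pics/tb.png

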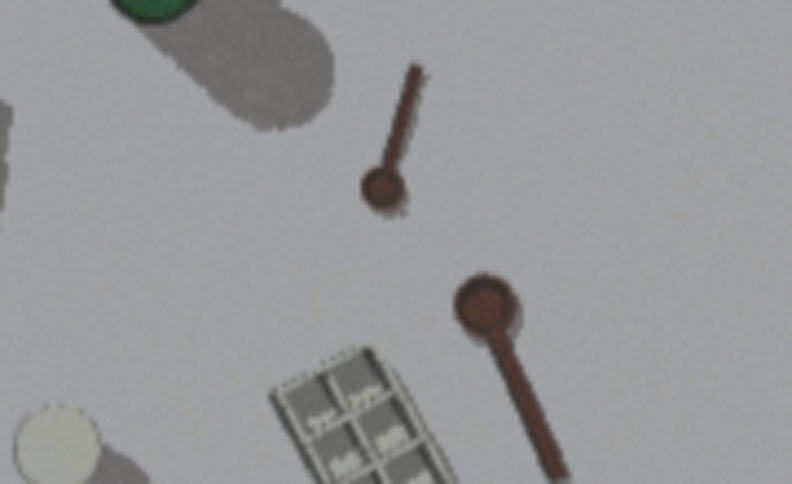

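View pics/sa.png

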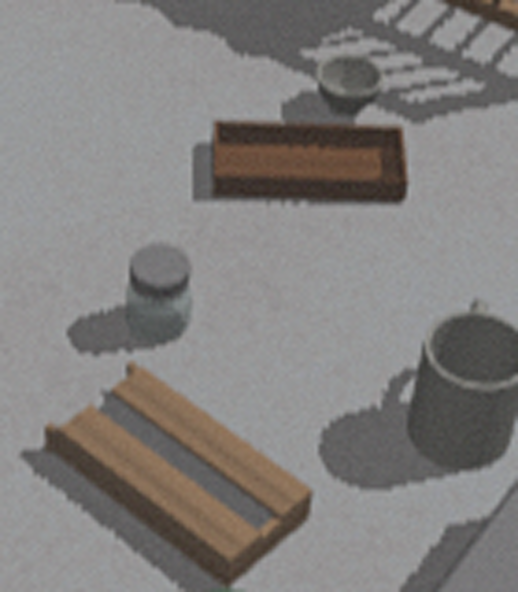

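View pics/sb.png

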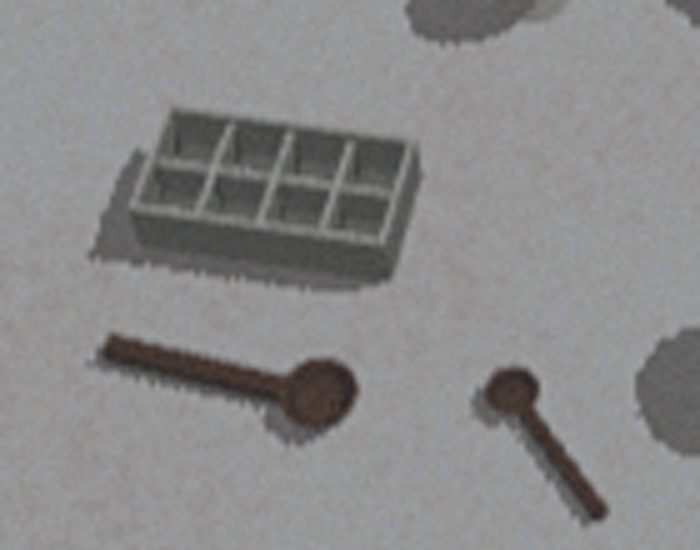

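```bash
cat > m1.py <<'E'
from h import *
from scipy.optimize import least_squares
t=cam("top");s=cam("scene")
f=lambda p,k,x,y:[(p[0]+.5)/k-.5+x,(p[1]+.5)/k-.5+y]
ta=lambda a,b:f((a,b),3.6,130,160); tb=lambda a,b:f((a,b),4.4,340,160)
sa=lambda a,b:f((a,b),3.7,300,140); sb=lambda a,b:f((a,b),5,180,270)
def fit(obs,x0):
    # obs: (cam, uv, local xyz, usez) ; params x,y,yaw(rad),dz
    def res(p):
        c,n=np.cos(p[2]),np.sin(p[2]);o=[]
        for cm,uv,l in obs:
            X=[p[0]+c*l[0]-n*l[1],p[1]+n*l[0]+c*l[1],p[3]+l[2]]
            o+=list(proj(cm,X)[0]-uv)
        return np.array(o)
    q=least_squares(res,x0,loss='soft_l1'); print(np.round(q.x,3),"rms px",np.sqrt(np.mean(res(q.x)**2)).round(2)); print(np.round(res(q.x).reshape(-1,2),1).tolist()); return q.x
# tray
print("tray, dz vs nominal height 22")
cs=[ta(68,272),ta(152,216),ta(282,402),ta(200,458)]
for c in cs: print(ray(t,c,22).round(1))
E
cat > m2.py <<'E'
from m1 import *
print("case boards");
cc=[ta(619,45),ta(740,60),ta(713,294),ta(590,280)]
for c in cc: print(ray(t,c,31).round(1))
print("triang: case back corners / spoon bowl / handle")
def masks(c,x,y,w,h):
    im=c[0][y:y+h,x:x+w].astype(int); m=((im[...,2]-im[...,0])>12)&(im[...,2]<110)
    m=cv2.morphologyEx(m.astype(np.uint8),cv2.MORPH_OPEN,np.ones((2,2)))
    n,l,st,ce=cv2.connectedComponentsWithStats(m); 
    return [(st[i],ce[i]+[x,y],(np.argwhere(l==i)[:,::-1]+[x,y])) for i in range(1,n) if st[i][4]>60]
for nm,c,b in(("top",t,(405,165,90,110)),("scene",s,(180,320,130,60))):
    for st,ce,pt in masks(c,*b): 
        mu,ev=cv2.PCACompute(pt.astype(np.float32),None)[:2]; pr=(pt-mu)@ev[0]
        print(nm,st[4],ce.round(1),"ends",(mu[0]+ev[0]*(pr.min()-.5)).round(1),(mu[0]+ev[0]*(pr.max()+.5)).round(1))
        for e in (pr.min()-.5,pr.max()+.5): print("   z=6 pt",ray(t if nm=="top" else s,mu[0]+ev[0]*e,6).round(1))
E
python3 m2.py
```

```text
tray, dz vs nominal height 22
[591.4 393.3  22. ]
[626.6 338.3  22. ]
[502.7 255.5  22. ]
[467.8 309.2  22. ]
case boards
[730.3  29.9  31. ]
[718.4 -49.2  31. ]
[564.9 -27.1  31. ]
[576.3  52.7  31. ]
triang: case back corners / spoon bowl / handle
top 137 [429.8 195.7] ends [435.3 175.3] [426.3 208.3]
   z=6 pt [ 719.1 -292.1    6. ]
   z=6 pt [ 639.5 -267.1    6. ]
top 271 [455.8 241.4] ends [448.9 224.7] [467.4 269.4]
   z=6 pt [ 598.5 -320.     6. ]
   z=6 pt [ 490.3 -359.9    6. ]
scene 232 [231.5 346.5] ends [202.4 339.2] [249.3 350.9]
   z=6 pt [ 498.7 -356.2    6. ]
   z=6 pt [ 602.7 -315.9    6. ]
scene 108 [288.4 356.7] ends [279.3 344.9] [301.3 373.4]
   z=6 pt [ 646.1 -265.1    6. ]
   z=6 pt [ 727.5 -290.1    6. ]
```

```bash
cat > m3.py <<'E'
from m1 import *
T=fit([(t,ta(68,272),(75,33,22)),(t,ta(152,216),(75,-33,22)),(t,ta(282,402),(-75,-33,22)),(t,ta(200,458),(-75,33,22)),
 (s,sa(214,122),(-75,33,22)),(s,sa(404,127),(75,33,22)),(s,sa(405,201),(75,-33,0)),(s,sa(212,198),(-75,-33,0))],[547,324,.59,0])
C=fit([(t,ta(619,45),(156,40.5,31)),(t,ta(740,60),(156,-40.5,31)),(t,ta(713,294),(0,-40.5,31)),(t,ta(590,280),(0,40.5,31)),
 (s,sa(311,494),(156,40.5,31)),(s,sa(228,560),(156,-40.5,31))],[570,13,-.147,0])
S=fit([(t,tb(485,306),(42,0,12)),(t,[467.4,269.4],(-60,0,6)),(s,sb(320,392),(42,0,12)),(s,sb(107,347),(-60,0,10))],[545,-340,.36,0])
np.save("poses.npy",np.array([T,C,S]))
def loc(P,X): d=np.array(X[:2])-P[:2];c,n=np.cos(P[2]),np.sin(P[2]); return np.round([c*d[0]+n*d[1],-n*d[0]+c*d[1]],1)
for nm,uv,z in(("bowl",(139.5,261.5),35),("jar",ta(484,327),60),("egg",(353.5,262),55),("mug",(245,153),85),("tumbler",(378,147),110)):
    X=ray(t,uv,z); print(nm,X.round(0),"in tray",loc(T,X),"in case",loc(C,X))
for uv in(tb(272,392),tb(370,350)): X=ray(t,uv,32); print("ice corner",X.round(0),"in spoon",loc(S,X))
X=ray(t,(448,284),32); print("ice near lower corner",X.round(0),loc(S,X))
for n,c in(("top",t),("scene",s)):
    im=c[0].copy()
    def poly(P,pts):
        c_,s_=np.cos(P[2]),np.sin(P[2]); w=[[P[0]+c_*a-s_*b,P[1]+s_*a+c_*b,z] for a,b,z in pts]
        cv2.polylines(im,[np.round(proj(c,w)*8).astype(int)],False,(0,255,0),1,cv2.LINE_AA,3)
    poly(T,[(75,33,22),(75,-33,22),(-75,-33,22),(-75,33,22),(75,33,22)]);poly(T,[(75,-33,0),(-75,-33,0)])
    poly(C,[(156,40.5,31),(156,-40.5,31),(0,-40.5,31),(0,40.5,31),(156,40.5,31)])
    poly(S,[(24,5,12),(-60,5,12),(-60,-5,12),(24,-5,12)]);poly(S,[(42+18*np.cos(a),18*np.sin(a),12) for a in np.linspace(0,6.3,20)])
    if n=="top": o=np.vstack([crop(im,140,165,200,130,4)]);cv2.imwrite("pics/o1.png",o);cv2.imwrite("pics/o2.png",crop(im,400,180,100,110,5))
    else: cv2.imwrite("pics/o3.png",crop(im,190,150,240,220,2.5))
E
python3 m3.py
```

```text
tray, dz vs nominal height 22
[591.4 393.3  22. ]
[626.6 338.3  22. ]
[502.7 255.5  22. ]
[467.8 309.2  22. ]
[ 5.48213e+02  3.24855e+02  5.92000e-01 -4.21000e-01] rms px 0.53
[[-0.3, -0.3], [-0.4, -0.9], [-0.0, -0.7], [-0.5, 0.1], [-0.6, -0.1], [-1.1, -0.1], [-0.7, 0.7], [-0.4, -0.0]]
[ 5.70943e+02  1.30460e+01 -1.46000e-01 -3.72400e+00] rms px 0.31
[[-0.2, -0.1], [0.1, -0.2], [-0.1, 0.1], [-0.1, -0.1], [-0.3, -0.6], [-0.1, 0.7]]
[ 5.49192e+02 -3.36095e+02  3.94000e-01 -3.49000e+00] rms px 0.77
[[-0.5, -0.1], [-0.7, -1.5], [-0.7, 0.1], [-1.1, -0.1]]
bowl [530. 411.  35.] in tray [32.7 82.1] in case [-98.8 387.9]
jar [546. 120.  60.] in tray [-116.2 -168.9] in case [-40.2 102.1]
egg [514. -85.  55.] in tray [-256.8 -320.8] in case [ -42.1 -104.9]
mug [768. 156.  85.] in tray [  88.  -262.3] in case [173.7 170.3]
tumbler [ 768. -144.  110.] in tray [ -78.8 -512. ] in case [ 218.2 -126.7]
ice corner [ 543. -200.   32.] in spoon [ 46.4 128.4]
ice corner [ 564. -253.   32.] in spoon [45.4 71.1]
ice near lower corner [ 457. -306.   32.] [-73.6  63.1]
```

View pics/o1.png

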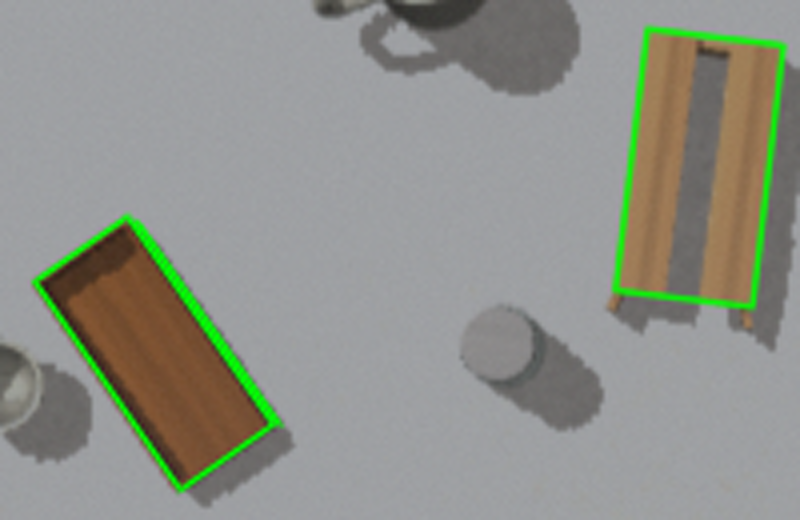

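View pics/o2.png

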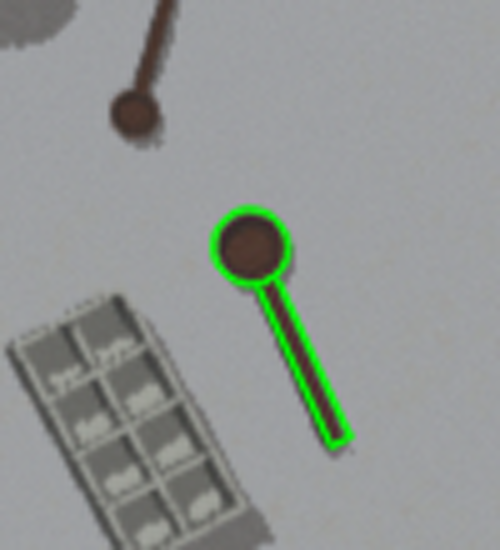

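View pics/o3.png

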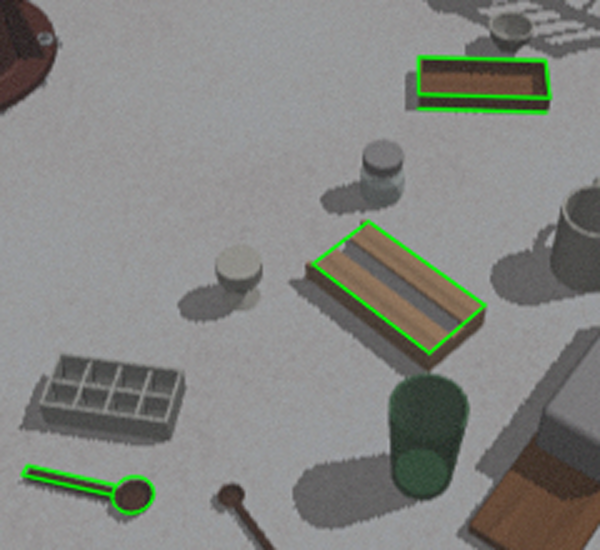

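```bash
python3 -m inch '[0,0,0.735,0.269,-0.361,-0.03,0, 0,0,0.735,0.269,-0.361,-0.03,0, 0,0,0.735,0.269,-0.361,-0.03,0, 0,0,0.735,0.269,-0.361,-0.03,0, 0,0,0.735,0.269,-0.361,-0.03,0, 0,0,0.735,0.269,-0.361,-0.03,0, 0,0,0.735,0.269,-0.361,-0.03,0, 0,0,0.735,0.269,-0.361,-0.03,0, 0,0,0.735,0.269,-0.361,-0.03,0, 0,0,0.735,0.269,-0.361,-0.03,0, 0,0,0.735,0.335,-0.9,-0.03,0, 0,0,0.735,0.335,-0.9,-0.03,0, 0,0,0.735,0.335,-0.9,-0.03,0, 0,0,0.735,0.335,-0.9,-0.03,0, 0,0,0.735,0.335,-0.9,-0.03,0, 0,0,0.735,0.335,-0.9,-0.03,0, 0,0,0.735,0.335,-0.9,-0.03,0, 0,0,0.735,0.335,-0.9,-0.03,0, 0,0,0.735,0.335,-0.9,-0.03,0, 0,0,0.735,0.335,-0.9,-0.03,0]' 40; python3 -c "
from workcell import r; print(r.tip_extent, r.read_state()['joint_pos'])"
```

```text
time: 2.07
eef_pos: [516.5, -166.7, 219.7]
eef_rot: [3.141, 0.0, 1.946]
ft_force: [0.6, 1.0, 0.7]
grip_width: 43.0
17.0 [-5.53323328e-01 -7.56581203e-02 -1.35984979e-01  1.50988590e+00
  1.43587521e-04 -9.28258470e-01]
```

Run:
```python
from h import *
s=r.read_state(); print(s['time'],s['eef_pos'],s['grip_width'])
c=cam("top"); cv2.imwrite("pics/a1.png",c[0]); s=r.read_state(); print(s['time'],s['eef_pos'])
```

```text
2.0667 [ 516.49432833 -166.65326938  219.66334635] 42.95645855877947
2.1167 [ 517.17024002 -173.24082804  218.75800059]
```

View pics/a1.png

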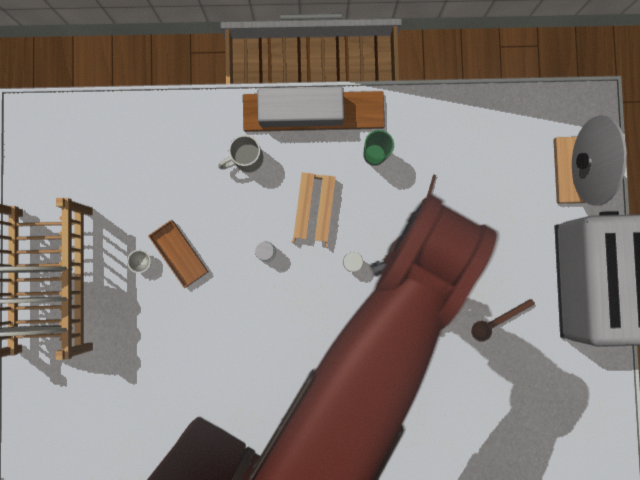

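```bash
python3 -m inch '[0,0,0,0.029,-0.165,-0.05,-0.2, 0,0,0,0.029,-0.165,-0.05,-0.2, 0,0,0,0.029,-0.165,-0.05,-0.2, 0,0,0,0.029,-0.165,-0.05,-0.2, 0,0,0,0.029,-0.165,-0.14,-0.2, 0,0,0,0.029,-0.165,-0.14,-0.2, 0,0,0,0.029,-0.165,-0.14,-0.2, 0,0,0,0.029,-0.165,-0.14,-0.2, 0,0,0,0.029,-0.165,-0.14,-0.2]'
python3 - <<'E'
from h import *
c=cam("scene"); cv2.imwrite("pics/a2.png",crop(c[0],130,250,200,150,4)); s=r.read_state(); print(s['time'],s['eef_pos'],s['eef_rot'])
E
```

```text
time: 2.87
eef_pos: [545.7, -329.0, 80.7]
eef_rot: [3.142, -0.0, 1.946]
ft_force: [0.1, 0.7, 1.7]
grip_width: 34.1
2.9167 [ 546.58301316 -329.68124622   82.26987896] [3.14027774e+00 2.48278814e-03 1.94666304e+00]
```

View pics/a2.png

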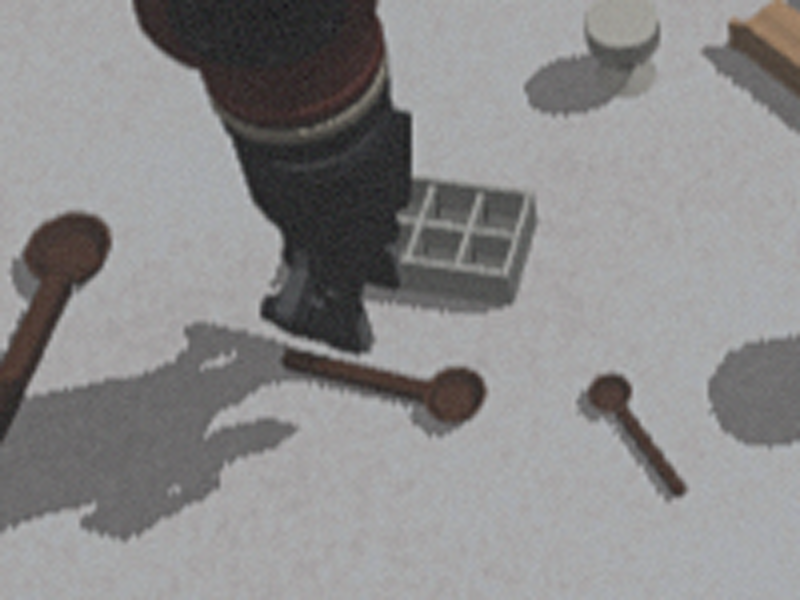

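```bash
python3 -m inch '[0,0,0,0,-0.009,-0.02,-0.2, 0,0,0,0,-0.009,-0.04,-0.2, 0,0,0,0,-0.009,-0.055,-0.2, 0,0,0,0,-0.009,-0.059,-0.2, 0,0,0,0,-0.009,-0.059,-0.2, 0,0,0,0,-0.009,-0.059,-0.2]'
python3 - <<'E'
from h import *
c=cam("scene"); cv2.imwrite("pics/a3.png",crop(c[0],130,250,200,150,4)); s=r.read_state(); print(s['time'],s['eef_pos'],s['eef_rot'],s['ft_force'])
E
```

```text
time: 3.42
eef_pos: [546.8, -339.0, 23.1]
eef_rot: [3.14, 0.003, 1.947]
ft_force: [0.6, 0.1, -0.1]
grip_width: 34.4
3.4667 [ 546.78950687 -339.16336626   23.10630534] [3.14017031e+00 2.93598754e-03 1.94644470e+00] [ 1.21860829 -0.67267691 -0.0103355 ]
```

View pics/a3.png

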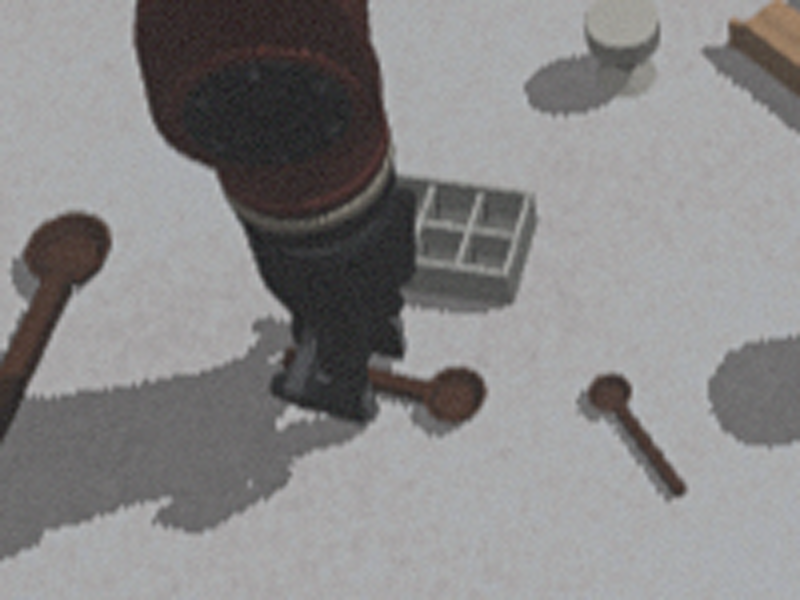

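```bash
python3 -m inch '[0,0,0,0,0,-0.0035,-0.2, 0,0,0,0,0,-0.0035,-1, 0,0,0,0,0,-0.0035,-1, 0,0,0,0,0,-0.0035,-1, 0,0,0,0,0,-0.0035,-1, 0,0,0,0,0,-0.0035,-1, 0,0,0,0,0,-0.0035,-1, 0,0,0,0,0,-0.0035,-1, 0,0,0,0,0,-0.0035,-1]' 40
```

```text
time: 4.22
eef_pos: [545.8, -338.7, 17.6]
eef_rot: [3.141, 0.001, 1.946]
ft_force: [-0.8, 1.2, 5.7]
grip_width: 8.8
```

```bash
python3 -m inch '[0,0,0,0,0,0.03,-1, 0,0,0,0,0,0.06,-1, 0,0,0,0,0,0.10,-1, 0,0,0,0,0,0.14,-1, 0,0,0,0,0,0.14,-1, 0,0,0,0,0,0.14,-1]'
python3 - <<'E'
from h import *
c=cam("scene"); cv2.imwrite("pics/a4.png",crop(c[0],130,200,200,150,4)); s=r.read_state(); print(s['time'],s['eef_pos'],s['eef_rot'],s['grip_width'])
E
```

```text
time: 4.72
eef_pos: [546.8, -339.5, 160.0]
eef_rot: [3.139, 0.005, 1.946]
ft_force: [0.6, 0.9, -1.2]
grip_width: 8.7
4.7667 [ 545.85801164 -338.76578269  157.49891492] [3.14101060e+00 1.14533926e-03 1.94595819e+00] 8.21144923955589
```

View pics/a4.png

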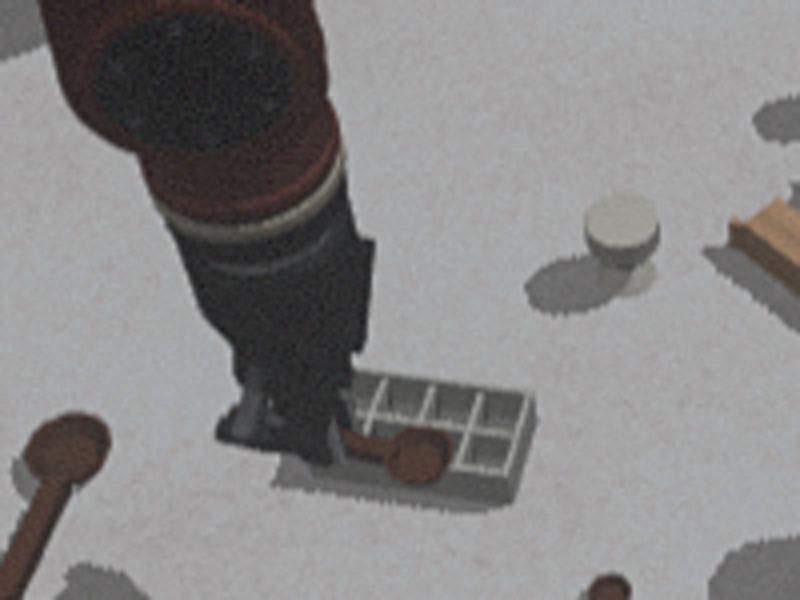

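Run:
```python
from h import *
c=cam("scene");t=cam("top")
b=ray(c,(234.4,313.4),151); s=r.read_state(); p=s['eef_pos']; d=b-p; print(b,d, np.hypot(*d[:2]),np.arctan2(d[1],d[0]),s['eef_rot'][2]-np.pi/2)
cv2.imwrite("pics/a5.png",crop(t[0],380,180,120,110,5))
```

```text
[ 591.03913644 -322.1873958   151.        ] [46.13796741 15.64064357 -4.12005104] 48.716955655588734 0.32683937875885916 0.37515663879537
```

View pics/a5.png

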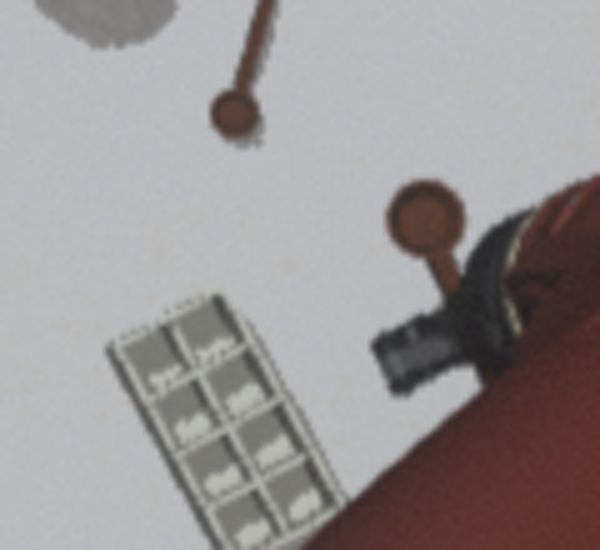

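```bash
python3 -m inch '[0,0,0.217,-0.003,0.66,0,-1, 0,0,0.217,-0.003,0.66,0,-1, 0,0,0.217,-0.003,0.66,0,-1, 0,0,0.217,-0.003,0.66,0,-1, 0,0,0.217,-0.003,0.66,0,-1, 0,0,0.217,-0.003,0.66,0,-1, 0,0,0.217,-0.003,0.66,0,-1, 0,0,0.217,-0.003,0.66,0,-1, 0,0,0.217,-0.003,0.66,0,-1, 0,0,0.217,-0.003,0.66,0,-1, 0,0,0.217,-0.003,0.66,0,-1, 0,0,0.217,-0.003,0.66,0,-1, 0,0,0.217,-0.003,0.66,0,-1, 0,0,0.217,-0.003,0.66,0,-1, 0,0,0.217,-0.003,0.66,0,-1, 0,0,0.217,-0.003,0.66,0,-1, 0,0,0.217,-0.003,0.66,0,-1, 0,0,0.217,-0.003,0.66,0,-1, 0,0,0.217,-0.003,0.66,0,-1, 0,0,0.217,-0.003,0.66,0,-1]'
python3 - <<'E'
from h import *
c=cam("scene"); s=r.read_state(); print(s['time'],s['eef_pos'],s['eef_rot'],s['grip_width'])
E
```

```text
time: 6.53
eef_pos: [542.3, 320.4, 156.1]
eef_rot: [-3.14, -0.0, 2.162]
ft_force: [0.3, -0.9, -0.4]
grip_width: 8.5
6.5833 [542.56266623 320.26481278 156.39491295] [-3.14059489e+00 -1.80287640e-04  2.16141581e+00] 8.554855196057558
```

```bash
python3 -m inch '[0,0,0,0,0.0005,-0.04,-1, 0,0,0,0,0.0005,-0.08,-1, 0,0,0,0,0.0005,-0.1,-1, 0,0,0,0,0.0005,-0.105,-1, 0,0,0,0,0.0005,-0.105,-1]'
python3 - <<'E'
from h import *
c=cam("scene");t=cam("top"); s=r.read_state(); print(s['time'],s['eef_pos'],s['eef_rot'],s['grip_width'])
cv2.imwrite("pics/b1.png",crop(c[0],320,110,130,100,6));cv2.imwrite("pics/b2.png",crop(t[0],120,200,110,100,5))
E
```

```text
time: 7.0
eef_pos: [541.6, 320.7, 50.5]
eef_rot: [-3.139, -0.001, 2.162]
ft_force: [0.2, 0.4, 0.3]
grip_width: 9.0
7.1 [543.738365   321.86694902  53.91866853] [3.13939476e+00 5.46602564e-04 2.16211639e+00] 8.889561588786838
```

View pics/b1.png

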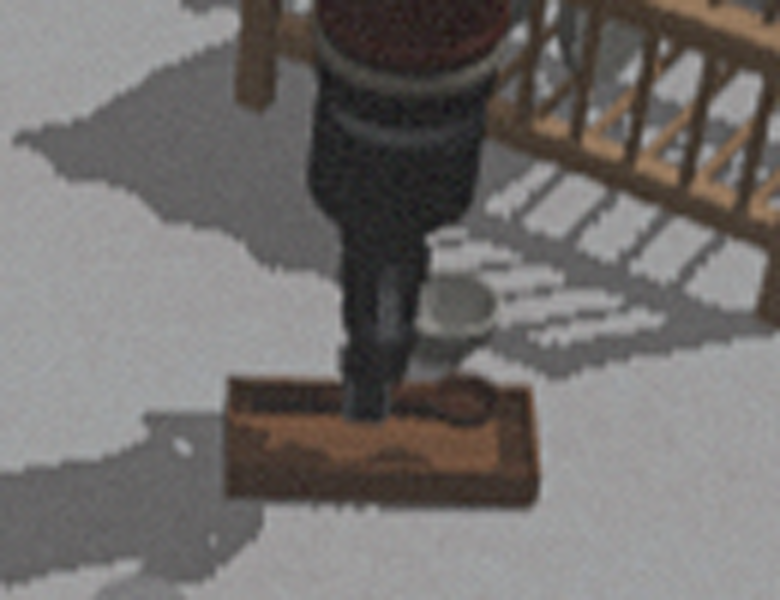

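View pics/b2.png

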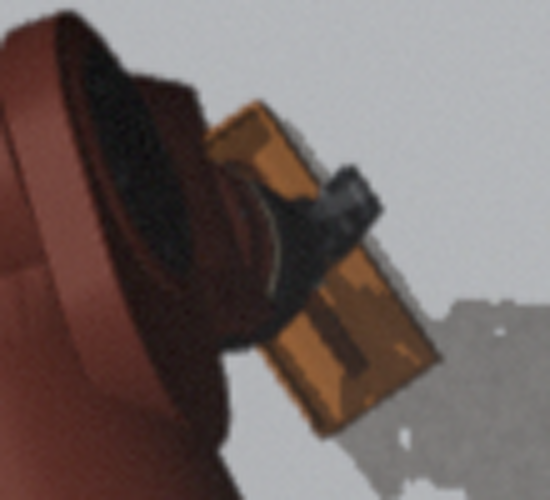

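```bash
python3 -m inch '[0,0,0,0,0,-0.02,-1, 0,0,0,0,0,-0.028,-1, 0,0,0,0,0,-0.030,-1, 0,0,0,0,0,-0.030,-1, 0,0,0,0,0,-0.030,-1, 0,0,0,0,0,-0.030,-1]'
```

```text
time: 7.6
eef_pos: [543.2, 322.3, 23.2]
eef_rot: [3.14, 0.0, 2.163]
ft_force: [0.8, -0.1, -0.5]
grip_width: 8.8
```

```bash
python3 -m inch '[0,0,0,0,0,-0.0015,-1, 0,0,0,0,0,-0.0015,-1, 0,0,0,0,0,-0.0015,-0.55, 0,0,0,0,0,-0.0015,-0.55, 0,0,0,0,0,-0.0015,-0.55, 0,0,0,0,0,-0.0015,-0.55, 0,0,0,0,0,0.02,-0.55, 0,0,0,0,0,0.06,-0.55, 0,0,0,0,0,0.1,-0.55, 0,0,0,0,0,0.13,-0.55]';  python3 - <<'E'
from h import *
c=cam("scene"); s=r.read_state(); print(s['time'],s['eef_pos'],s['eef_rot'],s['grip_width'])
cv2.imwrite("pics/b3.png",crop(c[0],320,110,130,100,6))
E
```

```text
time: 8.43
eef_pos: [543.0, 322.3, 155.3]
eef_rot: [3.139, 0.0, 2.163]
ft_force: [1.5, 0.6, 1.8]
grip_width: 19.0
8.4833 [545.41499808 323.12206253 161.81829949] [3.13181041e+00 2.54465278e-03 2.16304956e+00] 19.28605805486306
```

View pics/b3.png

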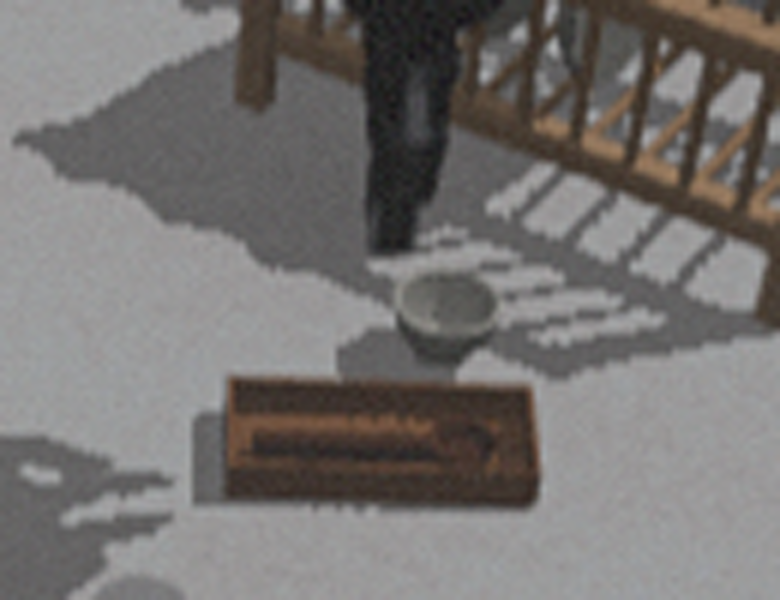

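```bash
python3 -m inch '[0,0,0,-0.016,-0.0115,0,1, 0,0,0,-0.016,-0.0115,0,1, 0,0,0,-0.016,-0.0115,-0.03,1, 0,0,0,-0.016,-0.0115,-0.06,1, 0,0,0,-0.016,-0.0115,-0.085,1, 0,0,0,-0.016,-0.0115,-0.085,1, 0,0,0,-0.016,-0.0115,-0.085,1, 0,0,0,-0.016,-0.0115,-0.085,1, 0,0,0,-0.016,-0.0115,-0.085,1]' 70;  python3 - <<'E'
from h import *
c=cam("scene");t=cam("top"); s=r.read_state(); print(s['time'],s['eef_pos'],s['eef_rot'],s['grip_width'])
cv2.imwrite("pics/b4.png",crop(c[0],320,110,130,100,6));cv2.imwrite("pics/b5.png",crop(t[0],120,200,110,100,5))
E
```

```text
time: 9.23
eef_pos: [527.9, 311.1, 69.2]
eef_rot: [3.139, 0.001, 2.163]
ft_force: [0.2, -1.5, -0.3]
grip_width: 85.5
9.3333 [527.74249186 311.03687273  68.93772846] [3.13880604e+00 6.83971837e-04 2.16305901e+00] 85.40074292209192
```

View pics/b4.png

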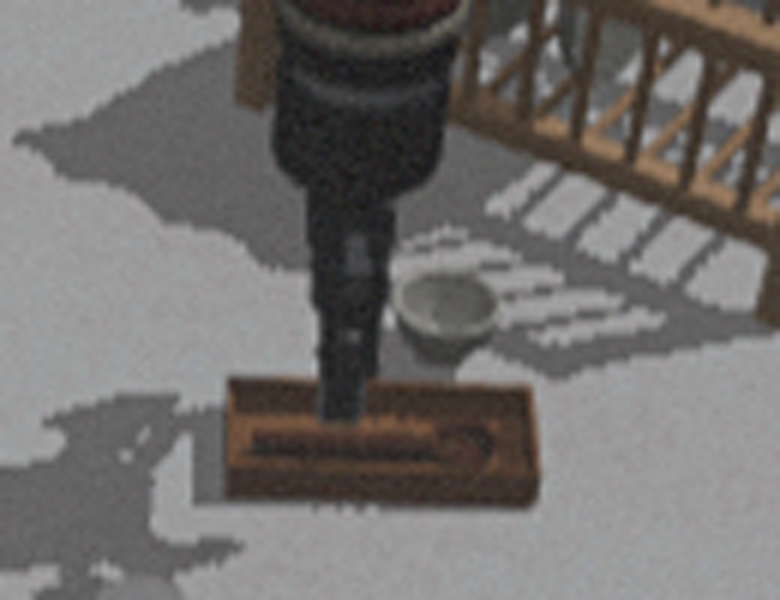

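View pics/b5.png

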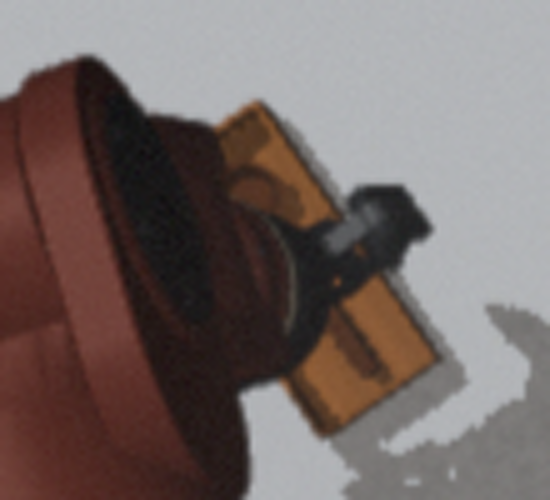

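```bash
python3 -m inch '[0,0,0,-0.0005,-0.0005,-0.025,1, 0,0,0,-0.0005,-0.0005,-0.035,1, 0,0,0,-0.0005,-0.0005,-0.04,1, 0,0,0,-0.0005,-0.0005,-0.045,1, 0,0,0,-0.0005,-0.0005,-0.048,1, 0,0,0,-0.0005,-0.0005,-0.048,1]';  python3 - <<'E'
from h import *
c=cam("scene"); s=r.read_state(); print(s['time'],s['eef_pos'],s['eef_rot'],s['grip_width'],s['ft_force'])
cv2.imwrite("pics/b6.png",crop(c[0],320,110,130,100,6))
E
```

```text
time: 9.83
eef_pos: [526.0, 310.1, 18.8]
eef_rot: [-3.141, -0.0, 2.163]
ft_force: [0.7, -0.2, -0.0]
grip_width: 85.4
9.8833 [526.20969676 310.15614789  19.30506604] [ 3.14135380e+00 -1.06695638e-05  2.16304318e+00] 85.30863335261266 [-0.58652012  0.12661453  0.1967292 ]
```

View pics/b6.png

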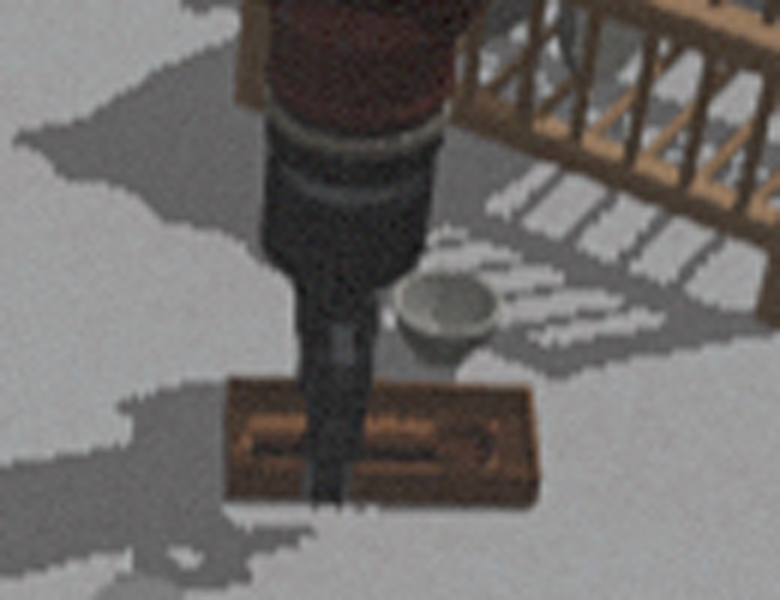

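```bash
python3 -m inch '[0,0,0,0,0,-0.005,1, 0,0,0,0,0,-0.005,1, 0,0,0,0,0,-0.005,0.3, 0,0,0,0,0,-0.005,0.3, 0,0,0,0,0,-0.005,0.3, 0,0,0,0,0,-0.005,0.3, 0,0,0,0,0,-0.005,0.3, 0,0,0,0,0,-0.005,0.3]' 70
```

```text
time: 10.55
eef_pos: [526.5, 310.3, 14.7]
eef_rot: [3.14, 0.0, 2.163]
ft_force: [-0.3, -0.1, 5.8]
grip_width: 64.4
```

```bash
python3 -m inch '[0,0,0,0,0,0.01,0.3, 0,0,0,0,0,0.03,0.3, 0,0,0,0,0,0.05,0.3, 0,0,0,0,0,0.07,0.3, 0,0,0,0,0,0.09,0.3, 0,0,0,0,0,0.1,0.3, 0,0,0,0,0,0.1,0.3, 0,0,0,0,0,0.1,0.3]';  python3 - <<'E'
from h import *
c=cam("scene"); s=r.read_state(); print(s['time'],s['eef_pos'],s['eef_rot'],s['grip_width'],s['ft_force'])
cv2.imwrite("pics/b7.png",crop(c[0],320,80,130,100,6))
E
```

```text
time: 11.22
eef_pos: [526.2, 310.1, 113.8]
eef_rot: [3.141, 0.0, 2.163]
ft_force: [0.6, -0.5, -1.7]
grip_width: 64.9
11.2667 [525.55382423 309.89269637 112.80319853] [-3.14028966e+00 -4.28475212e-04  2.16294577e+00] 64.55370403525582 [ 0.30432363 -0.19921494 -1.38495904]
```

View pics/b7.png

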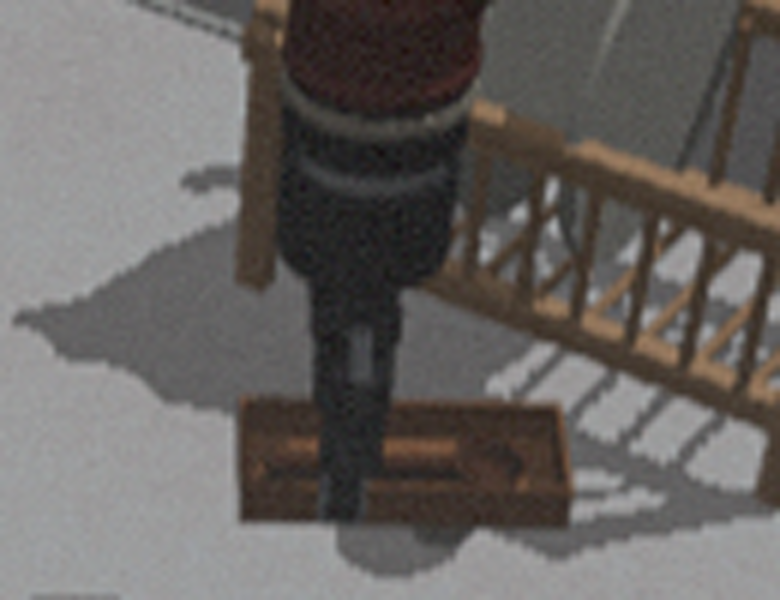

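```bash
python3 -m inch '[0,0,-0.06,-0.007,-0.02,0,0.3, 0,0,-0.12,-0.014,-0.045,0,0.3, 0,0,-0.18,-0.022,-0.07,0,0.3, 0,0,-0.24,-0.03,-0.095,0,0.3, 0,0,-0.3,-0.038,-0.12,0,0.3, 0,0,-0.36,-0.045,-0.145,0,0.3, 0,0,-0.42,-0.053,-0.17,0,0.3, 0,0,-0.48,-0.06,-0.195,0,0.3, 0,0,-0.54,-0.068,-0.22,0,0.3, 0,0,-0.6,-0.075,-0.24,0,0.3, 0,0,-0.66,-0.08,-0.26,0,0.3, 0,0,-0.71,-0.083,-0.272,0,0.3, 0,0,-0.738,-0.0846,-0.278,0,0.3, 0,0,-0.738,-0.0846,-0.278,0,0.3, 0,0,-0.738,-0.0846,-0.278,0,0.3, 0,0,-0.738,-0.0846,-0.278,0,0.3]';  python3 - <<'E'
from h import *
c=cam("scene");t=cam("top"); s=r.read_state(); print(s['time'],s['eef_pos'],s['eef_rot'],s['grip_width'],s['ft_force'])
cv2.imwrite("pics/c1.png",crop(c[0],220,150,180,140,4.4));cv2.imwrite("pics/c2.png",crop(t[0],220,150,180,140,4.4))
E
```

```text
time: 12.6
eef_pos: [441.3, 32.8, 113.5]
eef_rot: [-3.141, -0.0, 1.427]
ft_force: [0.1, 0.2, -1.4]
grip_width: 64.5
12.7 [441.46398277  32.80765899 113.77099825] [-3.14123091e+00 -2.74732659e-04  1.42685794e+00] 64.65255443695636 [-0.21949977 -0.48447058 -2.42713986]
```

View pics/c1.png

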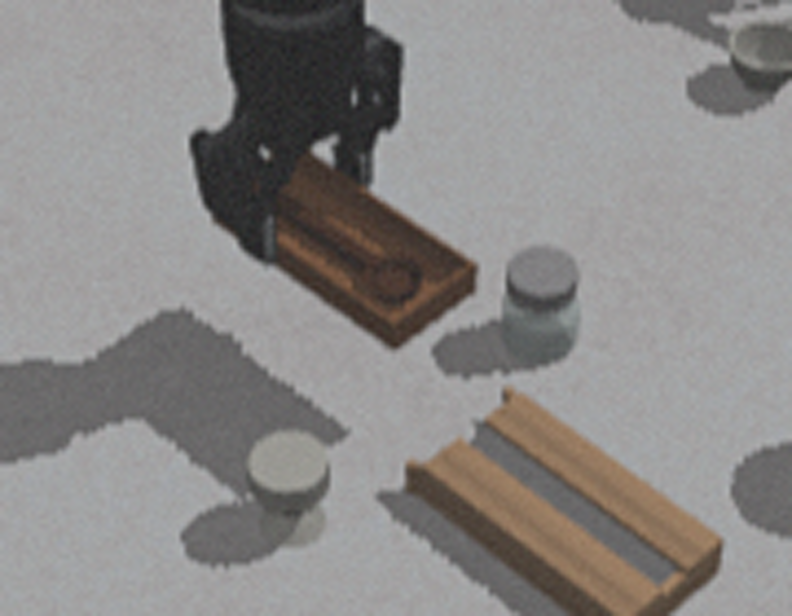

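View pics/c2.png

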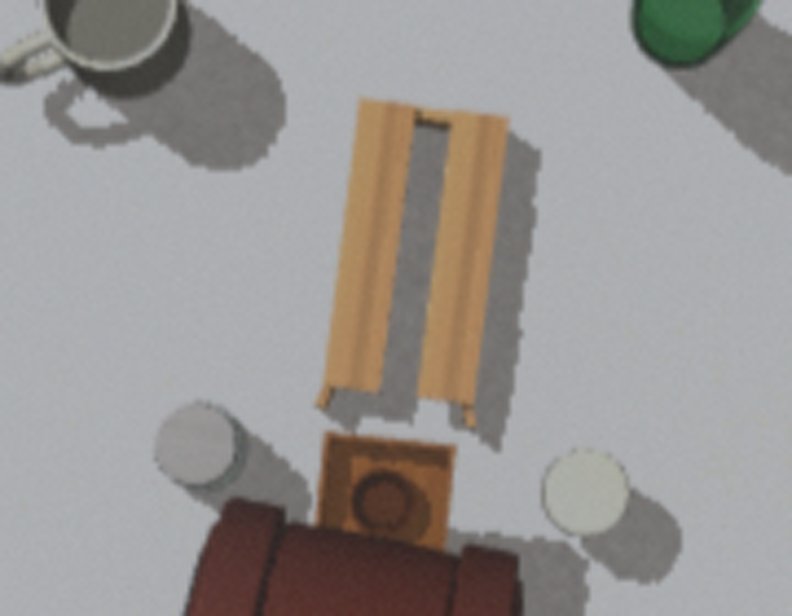

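Run:
```python
from h import *
t=cam("top");s=cam("scene");C=np.load("poses.npy")[1]
loc=lambda X:np.round([np.cos(C[2])*(X[0]-C[0])+np.sin(C[2])*(X[1]-C[1]),-np.sin(C[2])*(X[0]-C[0])+np.cos(C[2])*(X[1]-C[1])],1)
f=lambda a,b:((a+.5)/4.4-.5+220,(b+.5)/4.4-.5+150)
for p in((323,433),(456,446)): print(loc(ray(t,f(*p),121)))
print("scene",[loc(ray(s,f(*p),121)) for p in((395,327),(477,268))])
print("lips top",[loc(ray(t,f(*p),26)) for p in((318,402),(478,424),(470,425))])
st=r.read_state();print(loc(st['eef_pos']),st['eef_rot'][2]-np.pi/2-C[2])
```

```text
[-29.8  34.4]
[-28.4 -32.1]
scene [array([-23.3, -33.6]), array([-23.6,  30.5])]
lips top [array([-9. , 43.1]), array([-10.6, -43.3]), array([-11.6, -39.1])]
[-130.9    0.6] 0.0014375531088132998
```

```bash
python3 -m inch '[0,0,0,0,-0.0005,-0.02,0.3, 0,0,0,0,-0.0005,-0.04,0.3, 0,0,0,0,-0.0005,-0.06,0.3, 0,0,0,0,-0.0005,-0.08,0.3, 0,0,0,0,-0.0005,-0.092,0.3, 0,0,0,0,-0.0005,-0.097,0.3, 0,0,0,0,-0.0005,-0.098,0.3, 0,0,0,0,-0.0005,-0.098,0.3]';  python3 - <<'E'
from h import *
c=cam("scene");t=cam("top"); s=r.read_state(); print(s['time'],s['eef_pos'],s['eef_rot'],s['grip_width'],s['ft_force'])
cv2.imwrite("pics/c3.png",crop(c[0],220,150,180,140,4.4));cv2.imwrite("pics/c4.png",crop(t[0],250,200,120,90,6))
E
```

```text
time: 13.47
eef_pos: [441.7, 31.7, 16.4]
eef_rot: [3.141, -0.0, 1.425]
ft_force: [-0.0, -1.0, -1.4]
grip_width: 64.7
13.5667 [442.11766714  31.52979568  16.93071066] [3.14026468e+00 2.65018416e-05 1.42523076e+00] 64.58740017373091 [ 0.87705999 -0.14943424 -0.94194253]
```

View pics/c3.png

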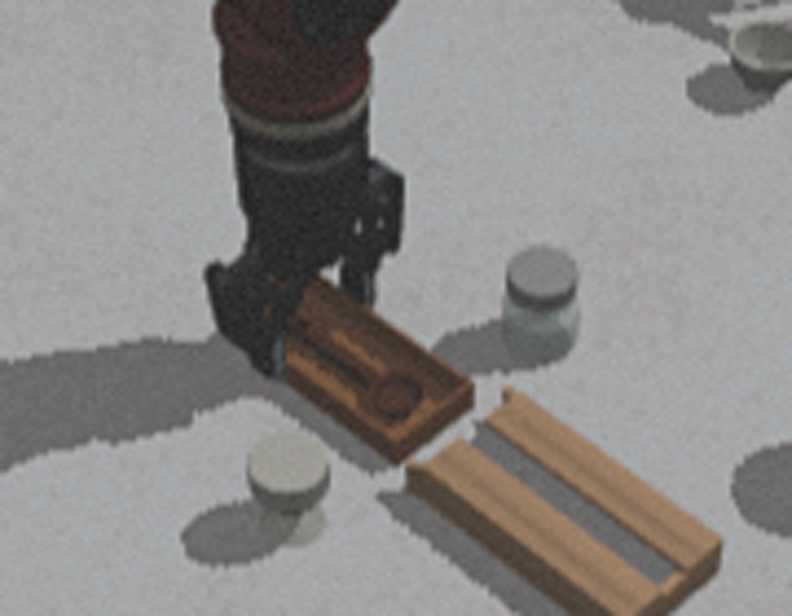

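View pics/c4.png

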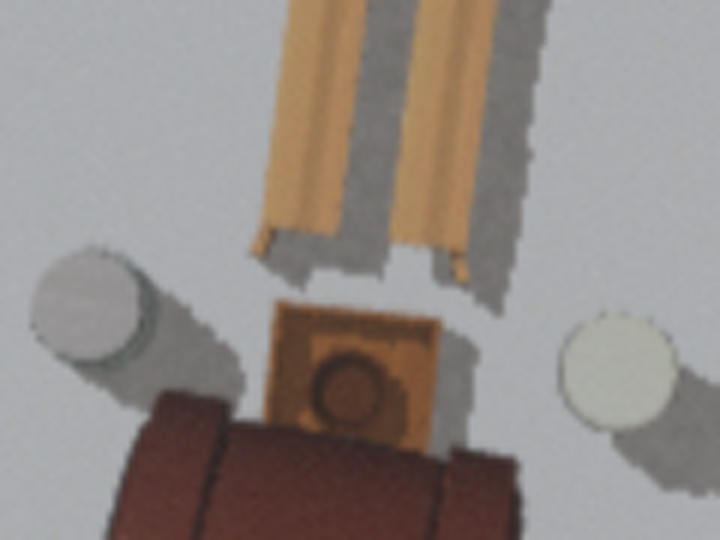

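```bash
python3 -m inch '[0,0,0,0,0,-0.0012,0.3, 0,0,0,0.005,-0.0007,-0.0012,0.3, 0,0,0,0.011,-0.0016,-0.0012,0.3, 0,0,0,0.017,-0.0025,-0.0012,0.3, 0,0,0,0.023,-0.0034,-0.0012,0.3, 0,0,0,0.029,-0.0043,-0.0012,0.3, 0,0,0,0.035,-0.0051,-0.0012,0.3, 0,0,0,0.04,-0.0059,-0.0012,0.3, 0,0,0,0.045,-0.0066,-0.0012,0.3, 0,0,0,0.05,-0.0074,-0.0012,0.3, 0,0,0,0.055,-0.0081,-0.0012,0.3, 0,0,0,0.055,-0.0081,-0.0012,0.3]';  python3 - <<'E'
from h import *
c=cam("scene");t=cam("top"); s=r.read_state(); print(s['time'],s['eef_pos'],s['eef_rot'],s['grip_width'],s['ft_force'],s['moment'])
cv2.imwrite("pics/c5.png",crop(c[0],240,170,160,130,4.8));cv2.imwrite("pics/c6.png",crop(t[0],250,200,120,90,6))
E
```

```text
time: 14.57
eef_pos: [497.1, 23.9, 14.7]
eef_rot: [-3.141, -0.001, 1.426]
ft_force: [0.3, 3.5, -0.4]
grip_width: 64.5
14.6667 [497.08621667  23.87500802  14.7156527 ] [ 3.14106394e+00 -1.12975277e-03  1.42571694e+00] 64.3838547424778 [ 1.75581672  4.97384217 -1.65295816] [ 0.88759888 -0.31943676  0.42579185]
```

View pics/c5.png

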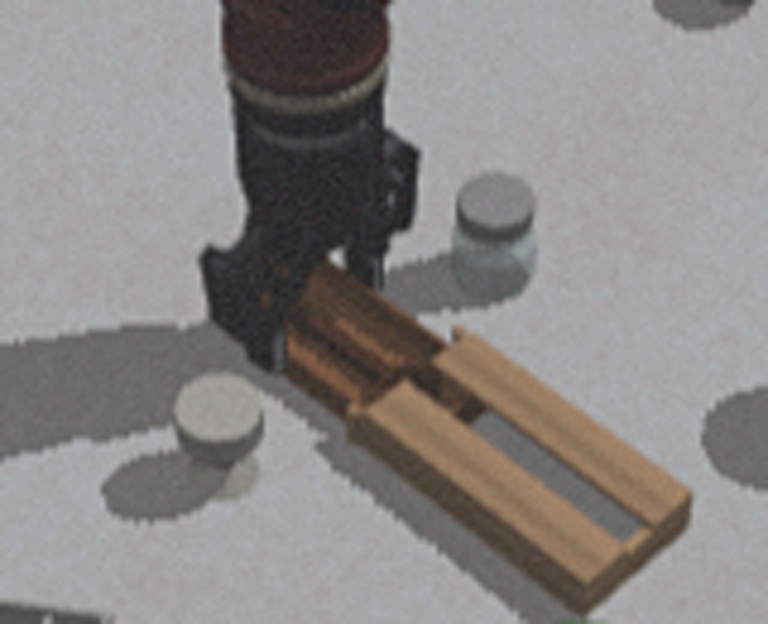

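View pics/c6.png

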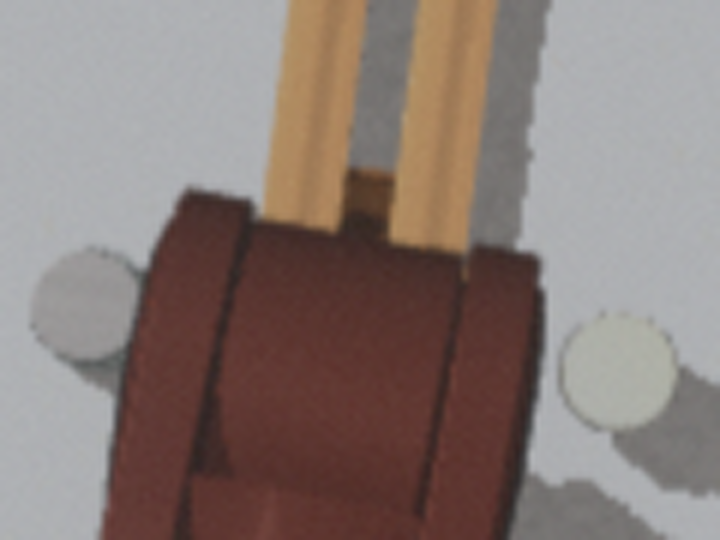

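```bash
python3 -m inch '[0,0,0,0,0.0006,0,0.3, 0,0,0,0.006,-0.0003,0,0.3, 0,0,0,0.012,-0.0011,0,0.3, 0,0,0,0.018,-0.002,0,0.3, 0,0,0,0.024,-0.0029,0,0.3, 0,0,0,0.030,-0.0038,0,0.3, 0,0,0,0.035,-0.0045,0,0.3, 0,0,0,0.04,-0.0052,0,0.3, 0,0,0,0.044,-0.0058,0,0.3, 0,0,0,0.044,-0.0058,0,0.3]';  python3 - <<'E'
from h import *
c=cam("scene"); s=r.read_state(); print(s['time'],s['eef_pos'],s['eef_rot'],s['grip_width'],s['ft_force'],s['moment'])
cv2.imwrite("pics/c7.png",crop(c[0],240,170,160,130,4.8))
E
```

```text
time: 15.5
eef_pos: [540.9, 18.1, 14.7]
eef_rot: [-3.141, -0.001, 1.425]
ft_force: [-2.2, 6.2, 1.5]
grip_width: 64.6
15.55 [540.92868026  18.0883614   14.68675504] [-3.14105804e+00 -1.12042304e-03  1.42514997e+00] 64.61083363160414 [-2.29513499  5.39536152  2.19671494] [1.10593832 0.4314051  0.03578909]
```

View pics/c7.png

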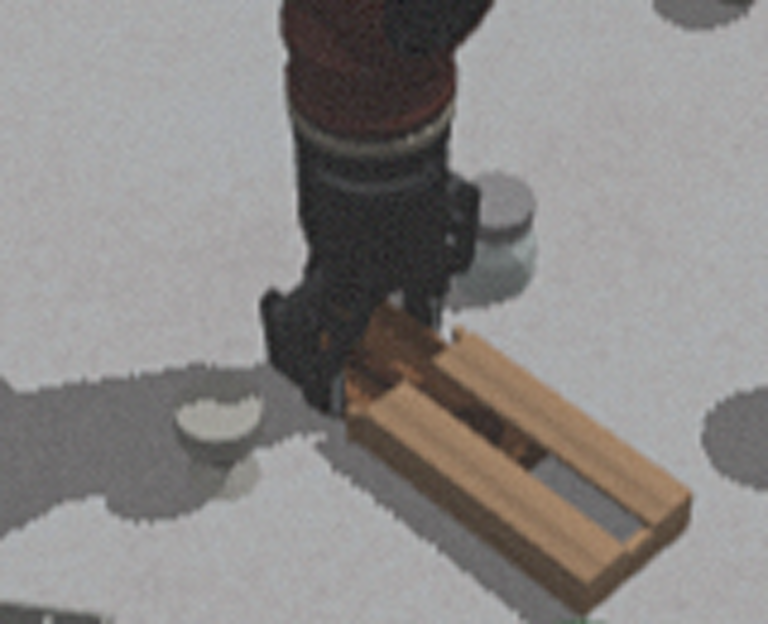

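```bash
python3 -m inch '[0,0,0,0,0,0,0.8, 0,0,0,0,0,0,0.8, 0,0,0,0,0,0,0.8, 0,0,0,0,0,0,0.8, 0,0,0,0,0,0.02,0.8, 0,0,0,0,0,0.05,0.8, 0,0,0,0,0,0.07,0.8, 0,0,0,-0.03,0.004,0.07,-1, 0,0,0,-0.068,0.0093,0.07,-1, 0,0,0,-0.070,0.0093,0.07,-1, 0,0,0,-0.070,0.0093,0.07,-1, 0,0,0,-0.070,0.0093,0.07,-1, 0,0,0,-0.070,0.0093,0.07,-1, 0,0,0,-0.070,0.0093,0.07,-1]';  python3 - <<'E'
from h import *
c=cam("scene");t=cam("top"); s=r.read_state(); print(s['time'],s['eef_pos'],s['eef_rot'],s['grip_width'],s['ft_force'],s['moment'])
cv2.imwrite("pics/d1.png",crop(c[0],240,170,160,130,4.8)); cv2.imwrite("pics/d2.png",crop(t[0],250,200,120,90,6))
E
```

```text
time: 16.72
eef_pos: [471.5, 26.7, 85.1]
eef_rot: [3.141, 0.0, 1.425]
ft_force: [-0.2, 0.8, 0.0]
grip_width: 0.2
16.8167 [471.09360286  26.78738519  84.78904327] [-3.14151411e+00 -6.82370316e-05  1.42481693e+00] -0.3382553077621392 [-0.34503764 -0.1915164   0.2640038 ] [-0.08421059  0.02812705  0.0200053 ]
```

View pics/d1.png

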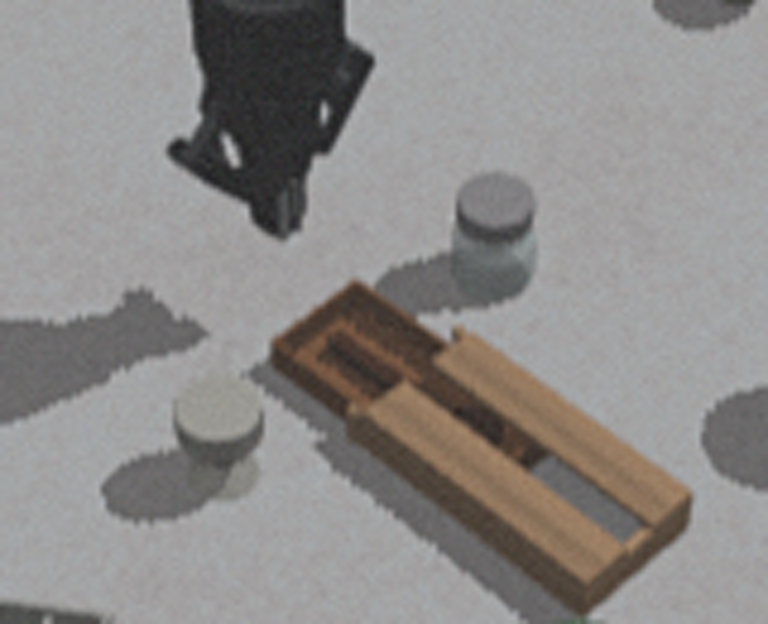

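View pics/d2.png

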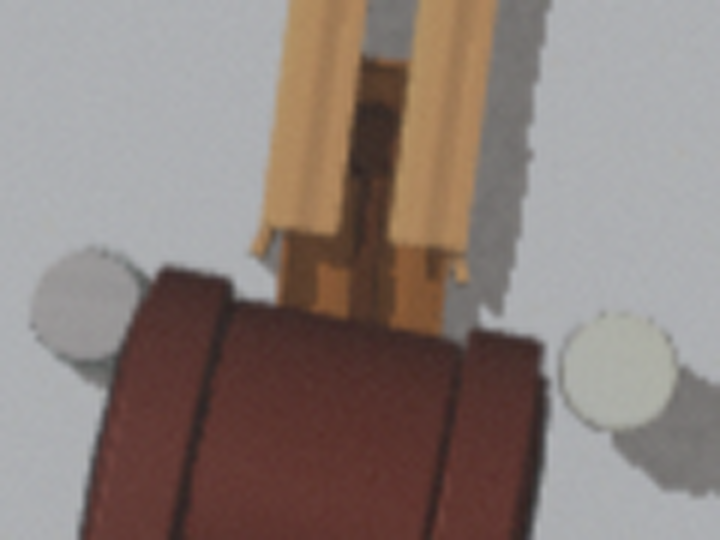

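```bash
python3 -m inch '[0,0,0,0,0.0009,-0.03,-1, 0,0,0,0,0.0009,-0.05,-1, 0,0,0,0,0.0009,-0.06,-1, 0,0,0,0,0.0009,-0.064,-1, 0,0,0,0,0.0009,-0.064,-1, 0,0,0,0,0.0009,-0.064,-1]';  python3 - <<'E'
from h import *
c=cam("scene");s=r.read_state(); print(s['time'],s['eef_pos'],s['ft_force'])
C=np.load("poses.npy")[1]
loc=lambda X:np.round([np.cos(C[2])*(X[0]-C[0])+np.sin(C[2])*(X[1]-C[1]),-np.sin(C[2])*(X[0]-C[0])+np.cos(C[2])*(X[1]-C[1])],1)
f=lambda a,b:((a+.5)/4.8-.5+240,(b+.5)/4.8-.5+170)
print("rear",[loc(ray(c,f(*p),22)) for p in((273,346),(357,281))],loc(s['eef_pos']))
cv2.imwrite("pics/d3.png",crop(c[0],240,170,160,130,4.8))
E
```

```text
time: 17.32
eef_pos: [471.0, 27.8, 21.6]
eef_rot: [3.141, -0.0, 1.425]
ft_force: [0.9, 0.2, 0.6]
grip_width: -0.2
17.3667 [471.33967292  27.6671728   21.95855725] [-0.2077954   0.39370572 -0.49329044]
rear [array([-71.3, -36. ]), array([-73.5,  29.8])] [-100.7   -0. ]
```

View pics/d3.png

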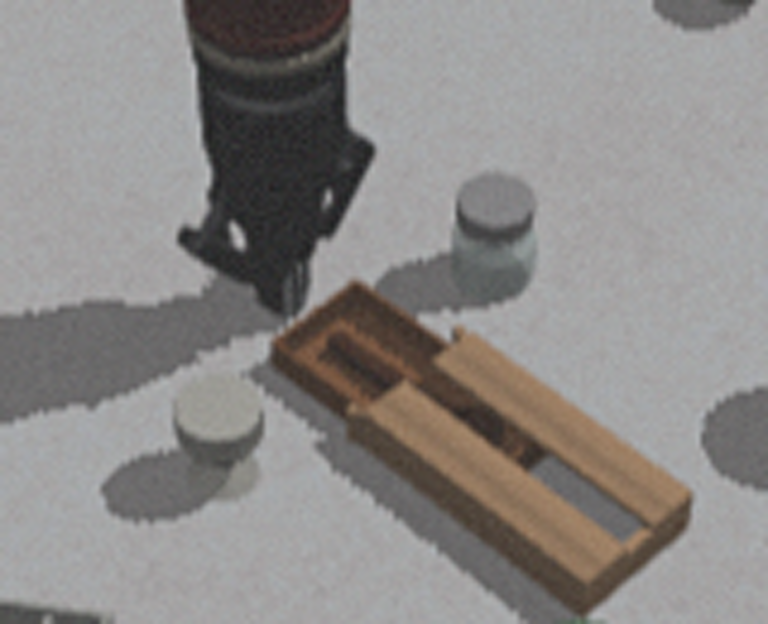

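```bash
python3 -m inch '[0,0,0,0.006,-0.0009,0,-1, 0,0,0,0.012,-0.0018,0,-1, 0,0,0,0.018,-0.0026,0,-1, 0,0,0,0.024,-0.0035,0,-1, 0,0,0,0.03,-0.0044,0,-1, 0,0,0,0.036,-0.0053,0,-1, 0,0,0,0.042,-0.0062,0,-1, 0,0,0,0.048,-0.0071,0,-1, 0,0,0,0.054,-0.0079,0,-1, 0,0,0,0.06,-0.0088,0,-1, 0,0,0,0.066,-0.0097,0,-1, 0,0,0,0.072,-0.0106,0,-1, 0,0,0,0.077,-0.0113,0,-1, 0,0,0,0.077,-0.0113,0,-1]';  python3 - <<'E'
from h import *
c=cam("scene");s=r.read_state(); print(s['time'],s['eef_pos'],s['ft_force'],s['moment'])
cv2.imwrite("pics/d4.png",crop(c[0],240,170,160,130,4.8))
E
```

```text
time: 18.53
eef_pos: [548.7, 16.2, 20.8]
eef_rot: [3.14, 0.0, 1.425]
ft_force: [-0.4, -1.1, 0.4]
grip_width: -0.4
18.5833 [548.29507147  16.22732267  20.79219279] [ 0.56794251  0.06244408 -0.87153756] [-0.04960441  0.01629056  0.01449094]
```

View pics/d4.png

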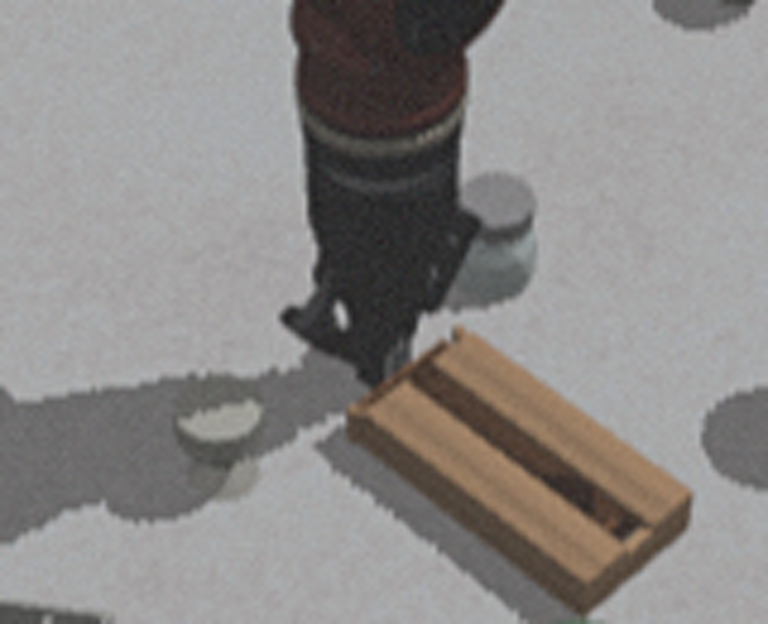

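```bash
python3 -m inch '[0,0,0,0.0015,-0.0002,0,-1, 0,0,0,0.003,-0.0004,0,-1, 0,0,0,0.0045,-0.0007,0,-1, 0,0,0,0.006,-0.0009,0,-1, 0,0,0,0.0075,-0.0011,0,-1, 0,0,0,0.009,-0.0013,0,-1, 0,0,0,0.009,-0.0013,0,-1]';  python3 - <<'E'
from h import *
c=cam("scene");t=cam("top");s=r.read_state(); print(s['time'],s['eef_pos'],s['ft_force'],s['moment'])
cv2.imwrite("pics/d5.png",crop(c[0],300,210,100,90,7)); cv2.imwrite("pics/d6.png",crop(t[0],270,160,90,90,6.5))
E
```

```text
time: 19.17
eef_pos: [556.8, 15.2, 20.8]
eef_rot: [3.141, -0.0, 1.425]
ft_force: [0.0, -0.5, 0.3]
grip_width: -0.1
19.2667 [556.67656019  15.23563908  20.88503538] [ 0.94199653 -0.4233497  -0.26140484] [ 0.03265148  0.03450442 -0.03773072]
```

View pics/d5.png

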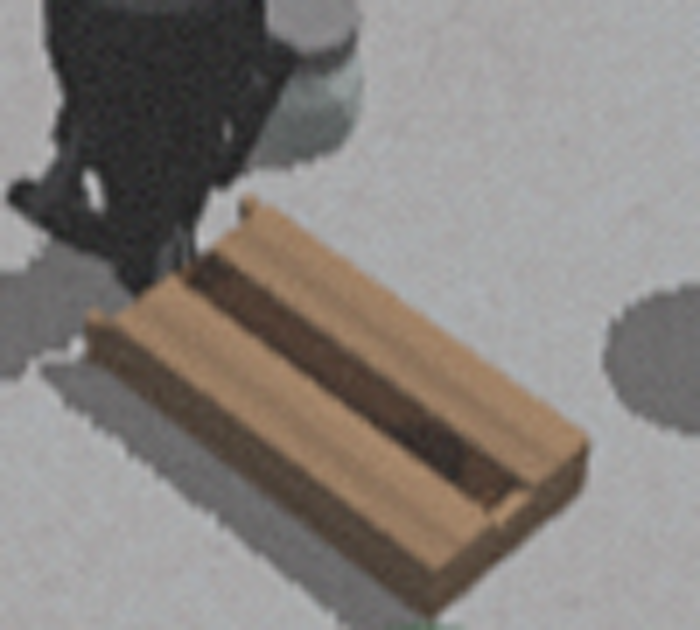

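View pics/d6.png

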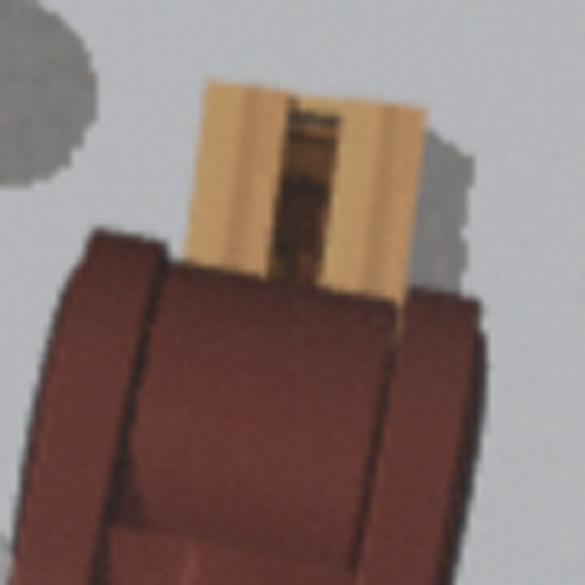

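```bash
python3 -m inch '[0,0,0,0.001,-0.0001,0,-1, 0,0,0,0.002,-0.0003,0,-1, 0,0,0,0.003,-0.0004,0,-1, 0,0,0,0.003,-0.0004,0,-1]';  python3 -m inch '[0,0,0,0.0005,-0.0001,0,-1, 0,0,0,0.001,-0.0002,0,-1, 0,0,0,0.001,-0.0002,0,-1]'
```

```text
time: 19.6
eef_pos: [559.6, 14.9, 20.8]
eef_rot: [3.141, -0.0, 1.425]
ft_force: [-0.5, -0.1, 2.5]
grip_width: 0.1
time: 19.85
eef_pos: [560.5, 14.7, 20.7]
eef_rot: [3.142, -0.0, 1.425]
ft_force: [-1.8, 0.0, 1.1]
grip_width: -0.1
```

```bash
python3 -m inch '[0,0,0,0.0005,-0.0001,0,-1, 0,0,0,0.001,-0.0002,0,-1, 0,0,0,0.001,-0.0002,0,-1]';  python3 -m inch '[0,0,0,0.0005,-0.0001,0,-1, 0,0,0,0.001,-0.0002,0,-1, 0,0,0,0.001,-0.0002,0,-1]'
python3 - <<'E'
from h import *
c=cam("scene");t=cam("top");s=r.read_state(); print(s['time'],s['eef_pos'],s['ft_force'],s['moment'])
cv2.imwrite("pics/d7.png",crop(c[0],300,210,100,90,7)); cv2.imwrite("pics/d8.png",crop(t[0],270,160,90,90,6.5))
E
```

```text
time: 20.1
eef_pos: [561.1, 14.6, 20.7]
eef_rot: [-3.141, -0.0, 1.425]
ft_force: [-4.8, 0.9, 3.4]
grip_width: 0.1
time: 20.35
eef_pos: [561.1, 14.6, 20.7]
eef_rot: [-3.139, -0.0, 1.425]
ft_force: [-10.8, 0.7, 7.4]
grip_width: -0.3
20.45 [561.16146541  14.57036146  20.68971981] [-10.2784736    2.58942621   8.20157282] [0.31167359 2.00718086 0.00558989]
```

View pics/d8.png

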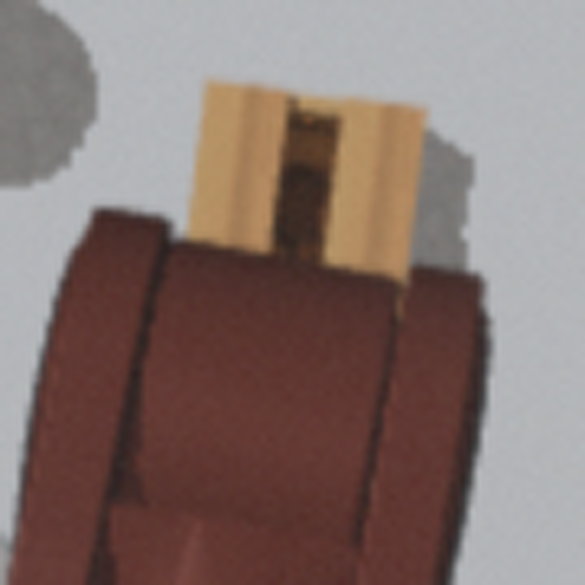

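View pics/d7.png

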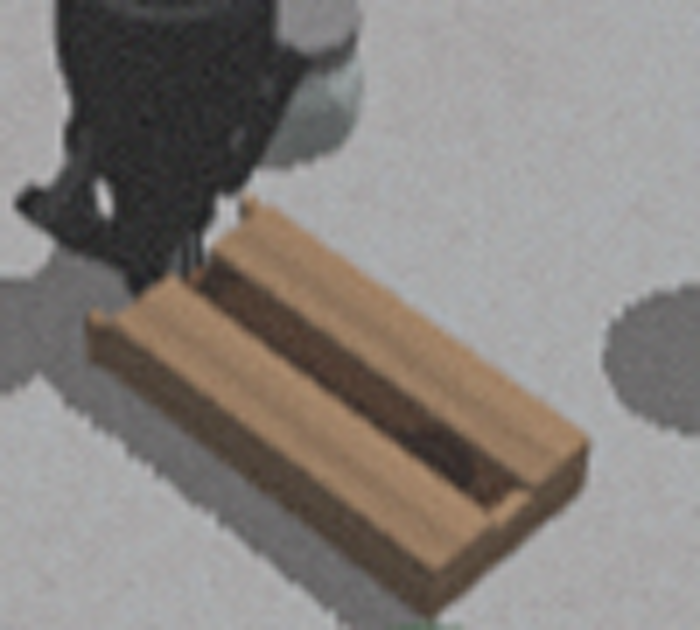

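```bash
python3 -m inch '[0,0,0,-0.01,0.0015,0,-1, 0,0,0,-0.03,0.0044,0,-1, 0,0,0,-0.05,0.0073,0,-1, 0,0,0,-0.07,0.01,0.03,-1, 0,0,0,-0.07,0.01,0.07,-1, 0,0,0,-0.07,0.05,0.11,-1, 0,0,0,-0.07,0.09,0.15,-1, 0,0,0,-0.07,0.13,0.18,-1, 0,0,0,-0.07,0.17,0.18,-1, 0,0,0,-0.07,0.21,0.18,-1, 0,0,0,-0.07,0.25,0.18,-1, 0,0,0,-0.07,0.25,0.18,-1, 0,0,0,-0.07,0.25,0.18,-1]'
python3 - <<'E'
from h import *
c=cam("scene");t=cam("top");s=r.read_state(); print(s['time'],s['eef_pos'],s['ft_force'])
cv2.imwrite("pics/e1.png",crop(c[0],260,150,140,150,4)); cv2.imwrite("pics/e2.png",crop(t[0],250,150,120,110,5))
cv2.imwrite("pics/e3.png",t[0])
E
```

```text
time: 21.53
eef_pos: [492.4, 268.9, 201.3]
eef_rot: [3.14, -0.002, 1.429]
ft_force: [1.0, -1.7, 0.3]
grip_width: 0.2
21.6333 [492.51366331 265.22032514 200.66786894] [ 0.70893433 -1.09537703 -0.44508343]
```

View pics/e1.png

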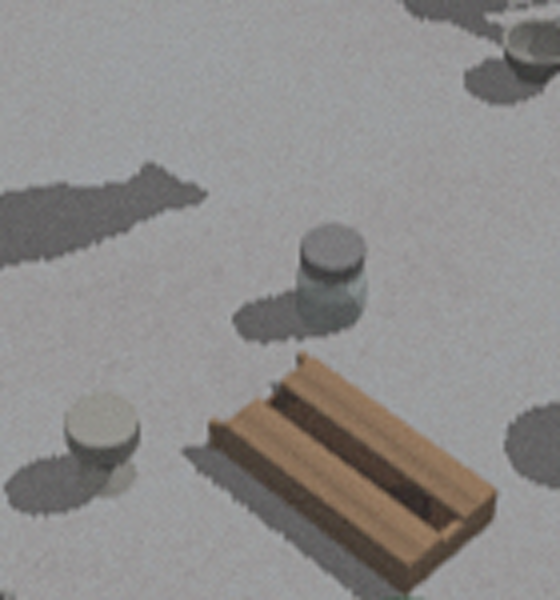

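View pics/e2.png

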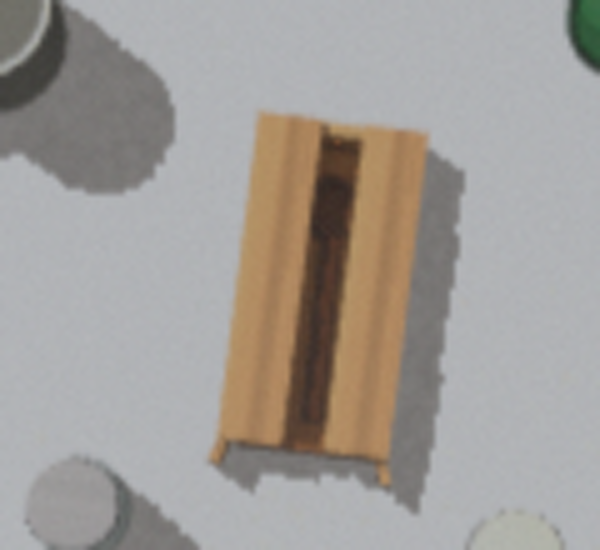

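View pics/e3.png

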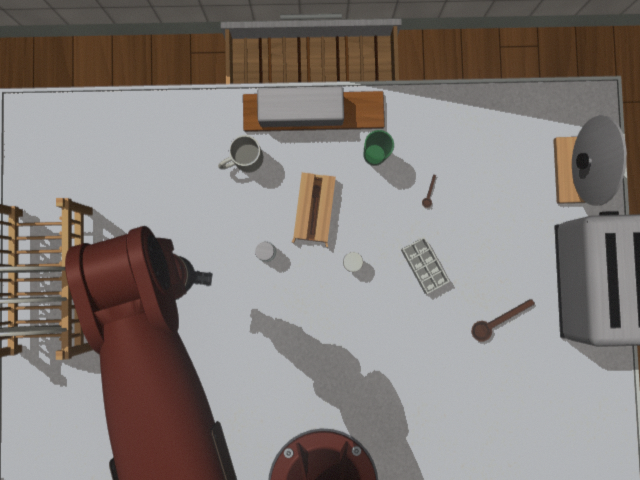

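```bash
python3 -c "
from workcell import r
print(r.read_state()['dq'].round(3)); r.finish_job()"
```

```text
[-0.041 -0.018 -0.022  0.005 -0.004 -0.005]
the job is handed in; nothing more can be done
```

The spoon is lying flat in the tray and the tray is fully home in the bamboo case. I handed the job in at about 21.6 s of the 64 s allowed.

**What I did:** I picked the 120 mm spoon up by its handle, laid it in the tray and let go. I then lifted the tray by its sides, off-centre to stay clear of the bowl, and carried it over the jar. I lowered it in front of the lips, slid it about halfway in, released it, and pushed its end with closed fingers until it met the back wall.

**Last checks:**
- **Tray home:** the push stopped hard, with force rising from about 2 N to 10 N and no further travel. The computed contact point is within about 1 mm of the mouth. The top picture shows the tray's end level with the mouth.
- **Spoon:** the top picture shows it lying along the middle of the tray, within a few mm of centre.
- **Other things:** they appear unmoved in the final pictures. The exception is the bowl, which the arm hid in the last top view and which was only partly in the side crop; what showed of it was standing upright.
- **Robot:** the arm is clear of everything. It still had a slight residual motion, about 0.04 rad/s at joint 1, just before hand-in.

**Disagreements:**
- The two cameras differed by a few mm: up to 6–8 mm on the tray's end position and on the spoon's ends, and about 4 mm in fitted height on the case and spoon.
- The finger opening read about 1.5 mm under the true widths when gripping.
- I felt a 5–6 N sideways force as the tray entered the case. A small correction did not fully remove it, and it did no harm.

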